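Seat a bracket in a cam clamp and hold the cam at full lift

ROBOT

A 6-joint arm with a two-finger parallel gripper is mounted at the origin on a cart in front of the work surface, level with it; the furniture and walls round the work are solid. World frame = base frame: x ahead of the robot, y to its left, z up, the work surface at z = 0. Lengths are in mm, angles in rad, forces in N, time in s.
With the tool pointing down it reaches from about 300 to 775 mm from the base axis. Payload 14.6 kg.
Tool frame: the origin (TCP) lies at the very end of the fingers, on their centre line; the grasp point (between the pads) lies 19 mm behind it; z points along the fingers, y is the direction in which the jaws open and shut (so a half turn about z gives the same grasp; the last joint's range is limited). The gripper opens to 94 mm and grips with 3 to 60 N. Pads are 16 mm wide; open, the fingers measure 119 mm over their backs; the gripper's body (75 mm by 177 mm) begins 78 mm behind the grasp point.
Start: joints at [1.251, 0.3, 1.521, -0, 1.321, -0.067], TCP at [137.562, 532.509, 205.446] pointing down, gripper open.
Joint ranges: [-3.03, 3.03], [-0.79, 2.21], [0.23, 2.52], [-1.04, 4.18], [0, 3.07], [-2.55, 2.55]. Speed limits (rad/s): [2.22, 2.22, 2.57, 3.14, 3.14, 3.14].

INTERFACE

Orientations are given as a rotation vector (axis times angle).
In Python, from workcell import bot gives the robot as it stands.
- The arm moves only by the tool apply_moves, never from a script. Its argument "deltas" is a list of rows, each an object with "slide": the shift along the tool's x, y, z in m, a list of three; "yaw": the turn about the tool's z in rad. In form: [{"slide": [tx, ty, tz], "yaw": yaw}, ...]. A call has exactly 8 rows; each row is the pose to reach, as a shift and turn from the pose commanded when the call began, along the tool's axes at that moment; what a row does not reach only later rows make up. A row lasts 1/12 s, in which the tool goes at most 41.7 mm and 7.16 degrees, less where a joint would pass 70% of its speed; a pose out of reach is approached as far as the arm can. A call with a gripper value outside its range is refused whole. "grip" is the closure, from 0 (fully open) to 1 (shut), set as the call begins (left out, the last holds). The fingers move at their own pace and stop on an object; "squeeze" is the grip in N (left out, the last holds). Time passes only in rows, so rows that repeat a pose let the fingers close, or fill a call up. It gives the time, the measured TCP pose, the force and the opening at its end, in the units of the state.
- bot.get_state(): the state, without advancing time (a new reading comes with each control period).
- bot.read_camera(name): name is "scene" or "top" or "wrist"; returns the picture (420x560x3 uint8, blue, green, red); there is no depth.
- bot.camera_model(name): a dict with "fx", "fy", "cx", "cy" (pixels), "position" and "rotation" of the camera in the world; the wrist camera has in their place "T_tool_cam" (4x4, takes a point from camera to tool coordinates, whose origin is the TCP and whose axes are the flange's). Camera axes: x right, y up, looking along -z (the intrinsics and any distortion apply to the point x, -y, -z); pixel columns grow to the right and rows downward; lengths in mm; the calibration is good to about 2 mm. A picture is of the moment at which its call begins: read the wrist's pose just before it. camera_model takes no time and is no camera call.
- bot.close_job(): hands the job in, once; it reports no verdict.
The state is a dict: "t": time; "joints": joint angles; "joint_vel": joint speeds; "joint_torque": joint torques, N m; "position": TCP position; "orientation": TCP orientation; "wrist_force": force on the tool from outside, world axes, zero at the start; "torque": the same for the moment, N m; "gripper_width": finger opening in mm.
Only numpy, scipy, OpenCV 4.12 (cv2) and the standard library are available. Lean on these libraries where they do the work, as an engineer would, in place of code of your own. Each camera call takes 0.05 s, during which the arm holds its last target. There are 200 camera calls.

TASK

Put the loose aluminium bracket down flat in the nest of the cam clamp, pushed home against its two dowels and its end stop with its foot under the clamp's toe, and let go of it. Then take the red handle of the cam lever, swing the lever up until it stands upright, where the cam lifts highest and the toe bears down on the foot, and finish while still holding it there: the lever springs back when released and the foot's holes are to be tapped while you hold. Leave the bolt, the drill chuck and the spanner lying around alone.

Things in the scene. Friction and masses are not known exactly. Their poses are not given: they have to be found in the camera images.
- bracket: loose half-machined aluminium bracket, about 0.2 kg: a flat foot 50 x 80 x 12 mm (x, y, z) with an upright web 12 mm thick (x), 50 mm long (y), centred on it, from 12 to 48 mm height; grasp it across the web. It may go in either way round (half a turn). Origin: centre of its underside, z up
- cam_fixture: cam clamp fixed to the worktop: base plate 130 x 210 x 16 mm (x, y, z), origin at the centre of its underside; x ahead, y left at yaw 0. At its -y end a nest block, top 30 mm above the worktop, open to -x and -y: two 8 mm dowels on its +x side (x 29, y -70 and -22 mm), an end stop bar on its +y side (face at y -5 mm), 9 mm high. Stud and nut at y 38 mm, 92 mm high. Cam and lever at the +y end
- nest (a point): on the nest block's top face, where the bracket's origin lies when the bracket touches both dowels and the end stop, its foot's 80 mm length along the fixture's y; axes as the fixture's, z up
- clamp_strap: dark clamp strap, 34 mm wide and 105 mm long along the fixture's y, that rocks on the stud; origin on the stud, 62 mm above the worktop
- strap_toe (a point): toe at the strap's -y end, over the nest: a nose 30 mm wide (x), 10 mm thick (y); the point is the middle of its underside. Lever down, it stands 3 to 7 mm above the top of a seated foot, whose +y end goes 9 to 12 mm under it, about 3 mm clear of the web; at the cam's highest lift it bears on the foot
- cam_lever (a joint): angle of the cam lever, a steel rod 11 mm thick: 0 = level, pointing to the fixture's -x side; pi/2 (1.57) = upright, the cam's highest lift, clamp shut; it can turn on to 2.3, where the lift drops again. Starts at 0.1 to 0.45. Return spring and friction ask for up to about 6 N at the handle; let go, the lever falls back
- cam_axis (a point): point on the lever's pivot axis, level along that axis with the middle of the red handle, 36 mm above the worktop; the axis runs along the fixture's y and the handle's middle circles the point at 105 mm
- lever_grip: red handle at the lever's end, a tapered round grip 48 mm long, 24 mm thick in the middle (18 mm at its root), lying along the fixture's y and standing out to +y; it revolves freely on its pin, so the hand need not turn as the lever swings. Origin: its middle; its own y is its length
- hex_bolt_0: bystander: black bolt standing on its head, 52 mm tall
- drill_chuck: bystander: steel drill chuck standing upright, 54 mm across, 82 mm tall
- spanner_13: bystander: small spanner lying flat, 170 mm long
There are look-alikes about, which are no part of the job. Leave any blue or yellow look-alike of the bracket alone.

How it is judged (in metres and radians):
On the way:
1. the bracket sits home in the nest and is let go while the lever is still down (x of bracket in the frame of nest between -0.003 and 0.003 m and y of bracket in the frame of nest between -0.003 and 0.003 m and z of bracket in the frame of nest below 0.002 m and angle between the y axis of bracket and the y axis of nest, either way round below 0.06 rad and angle between bracket's own z axis and vertical below 0.06 rad and contact force between the fingers and bracket below 0.3 N and value of joint cam_lever below 0.8 rad), for 0.2 s.
At the end, for the whole second after the job is handed in: The gripper still holds the red handle (over 1 N), the lever upright within 0.14 rad and still; the toe bears on the bracket with over 4 N; the bracket lies flat in the nest within 3 mm of home, straight within 0.06 rad, untouched by the arm (value of joint cam_lever between 1.43 and 1.71 rad and velocity of joint cam_lever between -0.1 and 0.1 rad/s and contact force between the fingers and lever_grip above 1 N and contact force between clamp_strap and bracket above 4 N and contact force between the arm and bracket below 0.3 N and x of bracket in the frame of nest between -0.003 and 0.003 m and y of bracket in the frame of nest between -0.003 and 0.003 m and z of bracket in the frame of nest below 0.002 m and angle between the y axis of bracket and the y axis of nest, either way round below 0.06 rad and angle between bracket's own z axis and vertical below 0.06 rad); the arm keeps its last pose, push and grip.
It fails at once if the bolt, the chuck or the spanner is pushed more than 20 mm (distance of any of hex_bolt_0, drill_chuck, spanner_13 from where it was at the start of the episode above 0.02 m).
It also fails if it takes over 48 s, if anything falls off the work surface, if the arm or the gripper's body presses on something with over 40 N, if the wrist force passes 120 N, or if a joint passes its speed limit or range.

## Working session

There is one attempt and no reset: what is moved stays moved. The work goes in short steps, Python scripts to look and compute and a tool call to move; the robot and the scene stay as the last step left them, time stands still between calls to the robot, and variables do not carry over. Pictures are saved under pics/ and viewed, about 8 in all and at most 12, crops included, and the job is handed in when it is done.

Besides the shell and the picture viewer there is one more tool, called after "Emit:" as a command line: name --argument value ..., lists and objects as JSON in quotes. apply_moves: Moves the arm, as the interface text tells. Its arguments: {"type":"object","properties":{"deltas":{"type":"array"},"grip":{"type":"number"},"squeeze":{"type":"number"}},"required":["deltas"]}

```bash
ls; mkdir -p pics
python3 - <<'E'
from workcell import bot
import cv2
s=bot.get_state();print(s)
for n in("top","scene","wrist"):
    m=bot.camera_model(n);print(n,m)
    cv2.imwrite(f"pics/{n}0.png",bot.read_camera(n))
E
```

```text
pics
{'t': 0.0, 'joints': array([ 1.25140403e+00,  3.00466274e-01,  1.52159845e+00, -1.62023217e-05,
        1.32067171e+00, -6.65631261e-02]), 'joint_vel': array([-0.00110316,  0.00165355,  0.00160284, -0.00059618, -0.00171845,
       -0.00135315]), 'joint_torque': array([-7.88272810e-04, -5.31800008e+01, -3.52737951e+01,  7.08070910e-02,
        2.44584319e-02, -7.28276336e-05]), 'position': array([137.48384955, 532.26770764, 204.88162272]), 'orientation': array([-3.96054165e-01, -3.11632170e+00,  1.76791470e-03]), 'wrist_force': array([ 0.59195794, -0.08306705,  0.77366828]), 'torque': array([-0.02349551, -0.0119434 ,  0.01212751]), 'gripper_width': 94.33320912007788}
top {'fx': 490.0618037038022, 'fy': 490.0618037038022, 'cx': 267.0351244982628, 'cy': 204.0773453565296, 'position': array([ 447.15979644,   -3.75434134, 1531.18188893]), 'rotation': array([ 0.05284376, -0.04421067, -1.56528367])}
scene {'fx': 394.34418957374277, 'fy': 394.34418957374277, 'cx': 278.10270044069256, 'cy': 211.34432057678822, 'position': array([  -9.82967111, -664.72322028,  615.74494327]), 'rotation': array([ 0.95273713, -0.3358187 , -0.62239916])}
wrist {'fx': 329.76703600540503, 'fy': 329.76703600540503, 'cx': 276.54316215318204, 'cy': 208.53592171701652, 'T_tool_cam': array([[ 6.86468859e-04,  9.69899408e-01,  2.43504962e-01,
         7.05208723e+01],
       [ 9.99999662e-01, -7.76228299e-04,  2.72662786e-04,
         1.36178954e+00],
       [ 4.53470917e-04,  2.43504692e-01, -9.69899613e-01,
        -1.79213583e+02],
       [ 0.00000000e+00,  0.00000000e+00,  0.00000000e+00,
         1.00000000e+00]])}
```

Run:
```python
import cv2
a=cv2.imread("pics/top0.png");cv2.imwrite("pics/top0b.png",cv2.resize(a,(800,600),interpolation=cv2.INTER_CUBIC))
```

```text
(no output)
```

View pics/top0b.png

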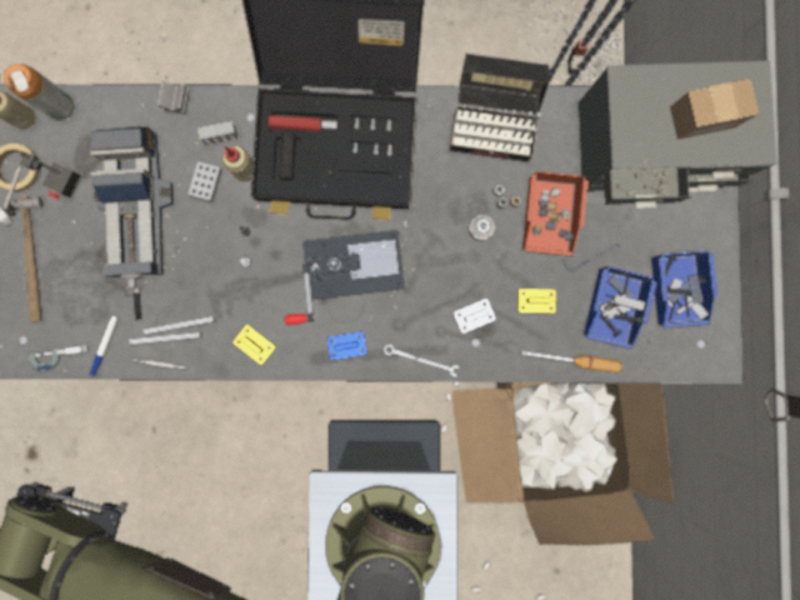

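View pics/scene0.png

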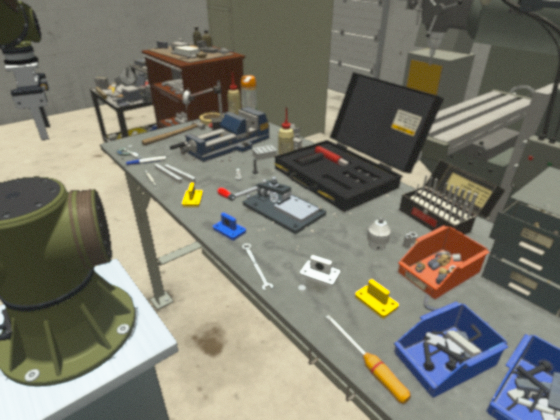

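The top view (800 px) shows four bracket shapes:
- silver at (474,316)
- blue at (347,346)
- yellow at (254,343)
- yellow at (537,300)

The plain silver one fits "aluminium bracket". The fixture is centred near (352,264), with its nest to the right and its lever pointing down to the red grip at (298,319). The spanner is at (420,360), the chuck at (482,228) and the bolt probably at (245,231).

```bash
cat > h.py <<'E'
import numpy as np, cv2
from scipy.spatial.transform import Rotation as R
from workcell import bot
def cam(name, st=None):
    m=bot.camera_model(name)
    if name=="wrist":
        T=np.eye(4);T[:3,:3]=R.from_rotvec(st["orientation"]).as_matrix();T[:3,3]=st["position"]
        T=T@m["T_tool_cam"];return m,T[:3,:3],T[:3,3]
    return m,R.from_rotvec(m["rotation"]).as_matrix(),np.array(m["position"])
def ray(c,uv,z):
    m,Rm,p=c
    d=Rm@np.array([(uv[0]-m["cx"])/m["fx"],-(uv[1]-m["cy"])/m["fy"],-1.])
    return p+d*(z-p[2])/d[2]
def proj(c,P):
    m,Rm,p=c
    q=(np.atleast_2d(P)-p)@Rm
    return np.c_[m["cx"]+m["fx"]*q[:,0]/-q[:,2], m["cy"]-m["fy"]*q[:,1]/-q[:,2]]
E
python3 - <<'E'
from h import *
c=cam("top")
for n,uv,z in [("bracket",(474,316),12),("blue",(347,346),12),("plate UL",(304,243),16),("UR",(399,232),16),("LR",(404,289),16),("LL",(309,299),16),("nest ctr",(376,259),30),("stud",(334,265),92),("grip",(298,319),55),("chuck",(482,228),82),("bolt",(245,231),52),("bolt2",(246,262),30),("span1",(390,350),0),("span2",(454,371),0)]:
    print(n,ray(c,np.array(uv)*.7,z).round(0))
a=cv2.imread("pics/top0.png");b=cv2.resize(a[150:270,150:310],(800,600),interpolation=cv2.INTER_CUBIC)
cr=cv2.resize(a[195:255,290:370],(400,300),interpolation=cv2.INTER_CUBIC);b[300:,400:]=cr
cv2.imwrite("pics/crop1.png",b)
E
```

```text
bracket [ 489. -196.   12.]
blue [423.  79.  12.]
plate UL [646. 174.  16.]
UR [671. -33.  16.]
LR [547. -44.  16.]
LL [524. 162.  16.]
nest ctr [610.  17.  30.]
stud [591. 103.  92.]
grip [480. 180.  55.]
chuck [ 671. -204.   82.]
bolt [667. 296.  52.]
bolt2 [602. 297.  30.]
span1 [414. -14.   0.]
span2 [ 370. -154.    0.]
```

View pics/crop1.png

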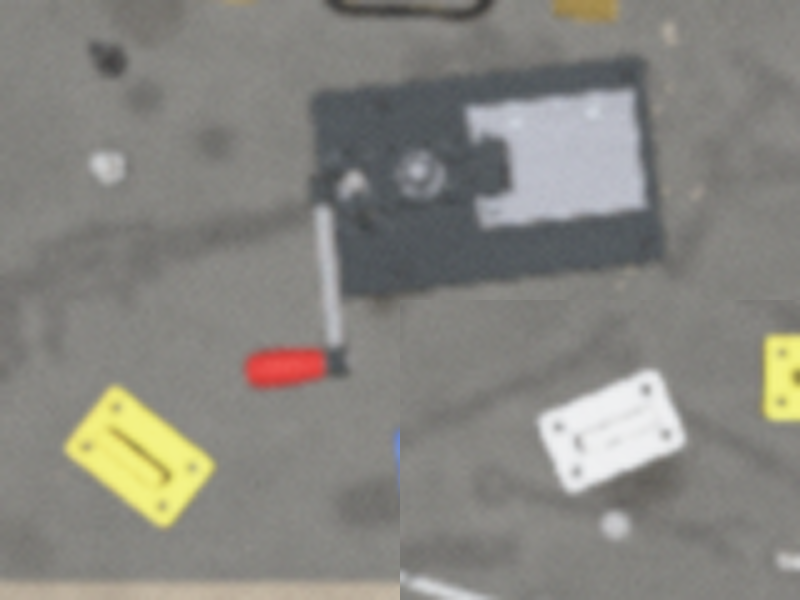

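The crop confirms it: the silver/white bracket is at about (612,432) with its long axis around 24° off. The neighbours are blue and yellow. I'm going above it now.

```bash
cat >> h.py <<'E'
def to(P,ang,st=None):
    "tool-frame shift (m) and yaw (rad) to TCP P (mm) with tool y at world angle ang (rad)"
    st=st or bot.get_state();M=R.from_rotvec(st["orientation"]).as_matrix()
    cur=np.arctan2(M[1,1],M[0,1]);d=(cur-ang+np.pi/2)%np.pi-np.pi/2
    print("pos",st["position"].round(1),"yang",cur.round(3),"tiltz",M[:,2].round(3),"j6",st["joints"][5].round(2))
    print("slide",(M.T@(np.array(P)-st["position"])/1e3).round(4),"yaw",round(d,3))
E
python3 -c "
from h import *
to([489,-196,170],.42)"
```

```text
pos [137.5 532.3 205. ] yang 1.318 tiltz [-0.    -0.001 -1.   ] j6 -0.07
slide [-0.5225 -0.6172  0.0355] yaw 0.898
```

Emit:
apply_moves --deltas '[{"slide":[-0.5225,-0.6172,0.035],"yaw":0},{"slide":[-0.5225,-0.6172,0.035],"yaw":0},{"slide":[-0.5225,-0.6172,0.035],"yaw":0},{"slide":[-0.5225,-0.6172,0.035],"yaw":0},{"slide":[-0.5225,-0.6172,0.035],"yaw":0},{"slide":[-0.5225,-0.6172,0.035],"yaw":0},{"slide":[-0.5225,-0.6172,0.035],"yaw":0},{"slide":[-0.5225,-0.6172,0.035],"yaw":0}]'

```text
t: 0.82
position: [282.5, 230.7, 191.0]
orientation: [0.395, 3.116, 0.0]
wrist_force: [0.4, 1.0, 0.3]
gripper_width: 94.0
```

```bash
python3 -c "
from h import *
to([489,-196,170],.42)"
```

```text
pos [282.5 230.7 191. ] yang 1.319 tiltz [ 0.  0. -1.] j6 -0.73
slide [-0.3065 -0.3617  0.021 ] yaw 0.899
```

Emit:
apply_moves --deltas '[{"slide":[-0.3065,-0.3617,0.021],"yaw":0.45},{"slide":[-0.3065,-0.3617,0.021],"yaw":0.45},{"slide":[-0.3065,-0.3617,0.021],"yaw":0.45},{"slide":[-0.3065,-0.3617,0.021],"yaw":0.45},{"slide":[-0.3065,-0.3617,0.021],"yaw":0.45},{"slide":[-0.3065,-0.3617,0.021],"yaw":0.45},{"slide":[-0.3065,-0.3617,0.021],"yaw":0.45},{"slide":[-0.3065,-0.3617,0.021],"yaw":0.45}]'

```text
t: 1.48
position: [427.5, -69.5, 176.2]
orientation: [1.082, 2.949, 0.0]
wrist_force: [1.3, 0.1, 0.5]
gripper_width: 93.9
```

```bash
python3 -c "
from h import *
to([489,-196,170],.42);print(bot.get_state()['joints'])"
```

```text
pos [427.5 -69.5 176.2] yang 0.868 tiltz [ 0. -0. -1.] j6 -1.11
slide [-0.1287 -0.0567  0.0062] yaw 0.448
[-2.45803200e-01  6.60454893e-02  1.86904875e+00  4.63834727e-05
  1.20629725e+00 -1.11336683e+00]
```

Emit:
apply_moves --deltas '[{"slide":[-0.1287,-0.0567,0.006],"yaw":0.448},{"slide":[-0.1287,-0.0567,0.006],"yaw":0.448},{"slide":[-0.1287,-0.0567,0.006],"yaw":0.448},{"slide":[-0.1287,-0.0567,0.006],"yaw":0.448},{"slide":[-0.1287,-0.0567,0.006],"yaw":0.448},{"slide":[-0.1287,-0.0567,0.006],"yaw":0.448},{"slide":[-0.1287,-0.0567,0.006],"yaw":0.448},{"slide":[-0.1287,-0.0567,0.006],"yaw":0.448}]'

```text
t: 2.15
position: [488.6, -192.7, 170.5]
orientation: [1.706, 2.638, 0.0]
wrist_force: [-0.4, 0.2, -0.0]
gripper_width: 94.0
```

Run:
```python
from h import *
s=bot.get_state();im=bot.read_camera("wrist");np.save("s1.npy",s,allow_pickle=True);cv2.imwrite("pics/w1.png",im)
to([489,-196,170],.42,s)
c=cam("wrist",s)
g=cv2.cvtColor(im,cv2.COLOR_BGR2GRAY);hsv=cv2.cvtColor(im,cv2.COLOR_BGR2HSV)
```

```text
pos [ 488.6 -192.7  170.5] yang 0.422 tiltz [ 0. -0. -1.] j6 -0.87
slide [-0.0032 -0.001   0.0005] yaw 0.002
```

View pics/w1.png

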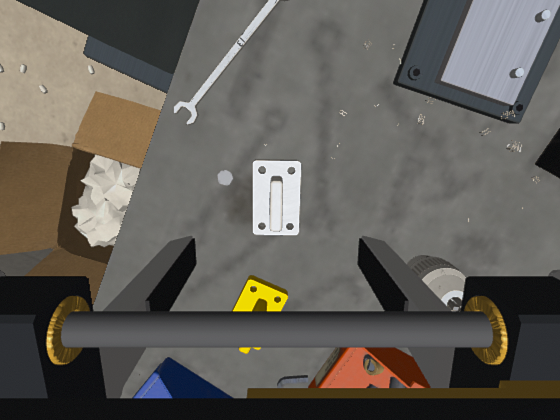

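The wrist view shows the bracket: its foot runs (253,161) to (300,235), the web is centred near x 276, and it is nearly aligned with the image.

Run:
```python
from h import *
s=np.load("s1.npy",allow_pickle=True).item();c=cam("wrist",s)
im=cv2.imread("pics/w1.png")
roi=im[145:250,235:320];m=(cv2.cvtColor(roi,cv2.COLOR_BGR2GRAY)>150).astype(np.uint8)
n,lab,stt,_=cv2.connectedComponentsWithStats(m);k=1+np.argmax(stt[1:,4])
cnt=max(cv2.findContours((lab==k).astype(np.uint8),cv2.RETR_EXTERNAL,cv2.CHAIN_APPROX_NONE)[0],key=cv2.contourArea)+np.array([235,145])
W=np.array([ray(c,p,12)[:2] for p in cnt[:,0]]).astype(np.float32)
r=cv2.minAreaRect(W);print(r)
ctr=r[0];b=cv2.boxPoints(r);e=[b[1]-b[0],b[2]-b[1]];e=max(e,key=np.linalg.norm)
print("yaw of long axis", np.arctan2(-e[0],e[1]), np.arctan2(e[0],-e[1]))
yaw=np.arctan(-e[0]/e[1]);print(yaw)
to([ctr[0],ctr[1],15],yaw,s)
# web top prediction
x=np.array([np.cos(yaw),np.sin(yaw)]);y=np.array([-x[1],x[0]])
print(proj(c,[np.r_[np.array(ctr)+sx*6*x+sy*25*y,48] for sx,sy in((1,1),(1,-1),(-1,-1),(-1,1))]).round(0))
# fixture dowels etc seen
for uv in((543,16),(517,72)):print(ray(c,uv,39).round(1))
print(ray(c,(397,84),16),ray(c,(521,122),16))
```

```text
((489.95648193359375, -194.635986328125), (48.771209716796875, 79.42073059082031), 23.241777420043945)
yaw of long axis -2.7359471 0.4056457
0.40564567
pos [ 488.6 -192.7  170.5] yang 0.422 tiltz [ 0. -0. -1.] j6 -0.87
slide [-0.0023  0.0005  0.1555] yaw 0.017
[[283. 180.]
 [282. 232.]
 [270. 232.]
 [270. 180.]]
[628.8  47.7  39. ]
[634.1   1.5  39. ]
[548.78337436 -44.94833087  16.        ] [676.73890109 -25.76233182  16.        ]
```

Emit:
apply_moves --deltas '[{"slide":[-0.002,0.0005,0.04],"yaw":0.016},{"slide":[-0.002,0.0005,0.08],"yaw":0.016},{"slide":[-0.002,0.0005,0.115],"yaw":0.016},{"slide":[-0.002,0.0005,0.14],"yaw":0.016},{"slide":[-0.002,0.0005,0.15],"yaw":0.016},{"slide":[-0.002,0.0005,0.155],"yaw":0.016},{"slide":[-0.002,0.0005,0.155],"yaw":0.016},{"slide":[-0.002,0.0005,0.155],"yaw":0.016}]' --grip 0.45

```text
t: 2.87
position: [490.9, -195.5, 16.8]
orientation: [1.729, 2.621, 0.0]
wrist_force: [-0.3, 0.6, -0.3]
gripper_width: 51.8
```

Emit:
apply_moves --deltas '[{"slide":[0,0,0],"yaw":0},{"slide":[0,0,0],"yaw":0},{"slide":[0,0,0],"yaw":0},{"slide":[0,0,0],"yaw":0},{"slide":[0,0,0],"yaw":0},{"slide":[0,0,0],"yaw":0},{"slide":[0,0,0],"yaw":0},{"slide":[0,0,0],"yaw":0}]' --grip 1 --squeeze 25

```text
t: 3.53
position: [490.0, -195.4, 15.4]
orientation: [-1.731, -2.622, 0.0]
wrist_force: [-1.1, 0.4, 2.4]
gripper_width: 11.9
```

```bash
python3 -c "
from h import *
to([611,-44,120],.125)"
```

```text
pos [ 490.  -195.4   15.4] yang 0.404 tiltz [-0. -0. -1.] j6 -0.85
slide [ 0.0916  0.1707 -0.1047] yaw 0.279
```

Emit:
apply_moves --deltas '[{"slide":[0,0,-0.04],"yaw":0},{"slide":[0,0,-0.08],"yaw":0},{"slide":[0.01,0.02,-0.105],"yaw":0.05},{"slide":[0.028,0.053,-0.105],"yaw":0.13},{"slide":[0.046,0.086,-0.105],"yaw":0.2},{"slide":[0.064,0.119,-0.105],"yaw":0.279},{"slide":[0.08,0.15,-0.105],"yaw":0.279},{"slide":[0.0916,0.1707,-0.105],"yaw":0.279}]'

```text
t: 4.2
position: [612.2, -41.4, 119.8]
orientation: [-2.077, -2.356, 0.0]
wrist_force: [0.3, -0.2, -2.6]
gripper_width: 12.3
```

Emit:
apply_moves --deltas '[{"slide":[0,0,0],"yaw":0},{"slide":[0,0,0],"yaw":0},{"slide":[0,0,0],"yaw":0},{"slide":[0,0,0],"yaw":0},{"slide":[0,0,0],"yaw":0},{"slide":[0,0,0],"yaw":0},{"slide":[0,0,0],"yaw":0},{"slide":[0,0,0],"yaw":0}]'

```text
t: 4.87
position: [610.9, -44.3, 120.4]
orientation: [2.079, 2.355, 0.0]
wrist_force: [0.7, 0.3, -2.8]
gripper_width: 11.8
```

Run:
```python
from h import *
s=bot.get_state();im=bot.read_camera("wrist");np.save("s2.npy",s,allow_pickle=True);cv2.imwrite("pics/w2r.png",im)
cv2.imwrite("pics/w2.png",cv2.resize(im,(800,600),interpolation=cv2.INTER_CUBIC))
to([611,-44,120],.125,s)
```

```text
pos [610.9 -44.3 120.4] yang 0.125 tiltz [ 0. -0. -1.] j6 -0.26
slide [0.0003 0.0001 0.0004] yaw -0.0
```

View pics/w2.png

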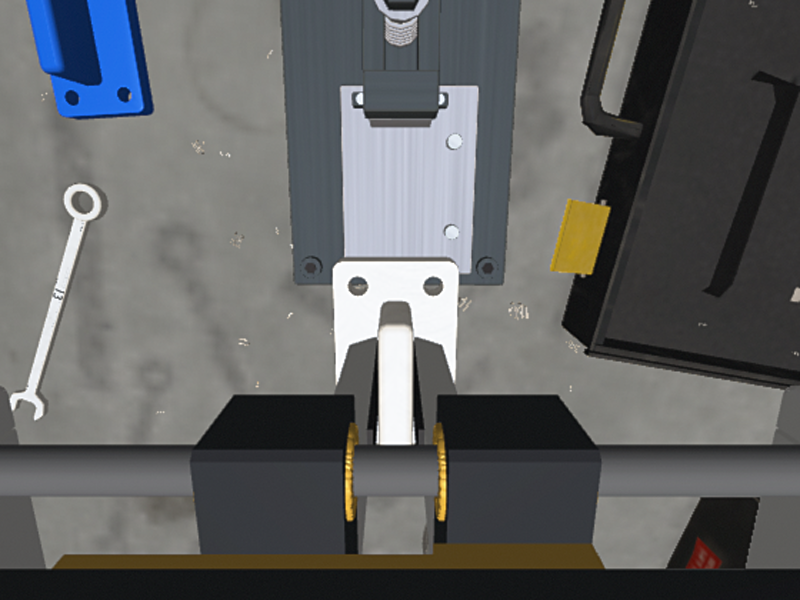

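The view shows the fixture nest empty:
- dowels at (454,142) and (451,232)
- end stop bar at v≈100
- toe at about (400,115)
- plate corners at (295,284) and (503,285)
- held bracket's front edge at (332–458,264)

Next I fit the fixture pose.

Run:
```python
from h import *
from scipy.optimize import least_squares
s=np.load("s2.npy",allow_pickle=True).item();c=cam("wrist",s);k=.7
for n,uv,z in[("cL",(295,284),16),("cR",(503,285),16),("d1",(454,142),39),("d2",(451,232),39),("nestRB",(470,272),30),("nestRT",(478,87),30),("eL",(281,0),16),("eR",(520,0),16),("fL",(332,264),117),("fR",(458,264),117),("foot L3",(334,390),117),("fR3",(456,390),117)]:
    print(n,ray(c,np.array(uv)*k,z).round(1))
obs=[((-65,-105,16),(295,284)),((65,-105,16),(503,285)),((29,-22,39),(454,142)),((29,-70,39),(451,232))]
def f(p):
    x,y,a=p;M=np.array([[np.cos(a),-np.sin(a)],[np.sin(a),np.cos(a)]])
    P=[np.r_[M@np.array(o[0][:2])+[x,y],o[0][2]] for o in obs]
    r=(proj(c,P)-np.array([o[1] for o in obs])*k).ravel()
    # edges: plate left/right edge at v=0: x fixture = -/+65
    e=[]
    for uv,sx in(((281,0),-65),((520,0),65)):
        q=ray(c,np.array(uv)*k,16)[:2]-[x,y];e.append(((M.T@q)[0]-sx)*1.1)
    return np.r_[r,e]
r=least_squares(f,[597,65,.125]);print(r.x,f(r.x).round(1))
x,y,a=r.x;M=np.array([[np.cos(a),-np.sin(a)],[np.sin(a),np.cos(a)]])
np.save("fix.npy",r.x)
print("nest",M@[0,-45]+[x,y]); print("axis-handle end",M@[-101,129]+[x,y])
```

```text
cL [549.  -42.8  16. ]
cR [676.3 -27.4  16. ]
d1 [630.8  49.7  39. ]
d2 [636.4   2.9  39. ]
nestRB [652.2 -19.5  30. ]
nestRT [640.1  79.6  30. ]
eL [530.1 111.7  16. ]
eR [657.1 127.7  16. ]
fL [581.8  -8.2 117. ]
fR [630.8  -2.  117. ]
foot L3 [587.6 -61.5 117. ]
fR3 [638.4 -55.1 117. ]
[5.99647519e+02 6.86926578e+01 1.20696837e-01] [-1.4  0.5  0.6  0.4  0.6 -0.8  0.5  0.3  1.3 -0.9]
nest [605.06569912  24.02003389]
axis-handle end [483.85018004 184.59337518]
```

```bash
cat >> h.py <<'E'
def fx(P):
    "fixture frame -> world (mm)"
    x,y,a=np.load("fix.npy");P=np.array(P,float)
    return np.r_[[np.cos(a)*P[0]-np.sin(a)*P[1]+x, np.sin(a)*P[0]+np.cos(a)*P[1]+y],P[2]]
def infx(Q):
    x,y,a=np.load("fix.npy");d=Q[0]-x,Q[1]-y
    return np.array([np.cos(a)*d[0]+np.sin(a)*d[1],-np.sin(a)*d[0]+np.cos(a)*d[1],Q[2]])
E
python3 -c "
from h import *
s=bot.get_state();print('fix',infx(s['position']).round(1))
to(fx([-4,-67,47]),.1207,s)"
```

```text
fix [  -2.4 -113.4  120.4]
pos [610.9 -44.2 120.4] yang 0.125 tiltz [ 0. -0. -1.] j6 -0.26
slide [ 0.0464 -0.0014  0.0734] yaw 0.004
```

Emit:
apply_moves --deltas '[{"slide":[0.023,-0.001,0.01],"yaw":0.004},{"slide":[0.046,-0.001,0.02],"yaw":0.004},{"slide":[0.046,-0.001,0.04],"yaw":0.004},{"slide":[0.046,-0.001,0.055],"yaw":0.004},{"slide":[0.046,-0.001,0.065],"yaw":0.004},{"slide":[0.046,-0.001,0.07],"yaw":0.004},{"slide":[0.046,-0.001,0.072],"yaw":0.004},{"slide":[0.046,-0.001,0.073],"yaw":0.004}]'

```text
t: 5.58
position: [604.5, 1.3, 47.6]
orientation: [2.083, 2.351, 0.0]
wrist_force: [-0.2, 0.8, -2.8]
gripper_width: 11.8
```

Emit:
apply_moves --deltas '[{"slide":[0,0,0],"yaw":0},{"slide":[0,0,0],"yaw":0},{"slide":[0,0,0],"yaw":0},{"slide":[0,0,0.0003],"yaw":0},{"slide":[0,0,0.0006],"yaw":0},{"slide":[0,0,0.001],"yaw":0},{"slide":[0,0,0.001],"yaw":0},{"slide":[0,0,0.001],"yaw":0}]'

```text
t: 6.25
position: [604.3, 1.5, 46.3]
orientation: [-2.083, -2.352, 0.0]
wrist_force: [-0.1, -0.6, -1.9]
gripper_width: 11.6
```

Run:
```python
from h import *
s=bot.get_state();print('fix',infx(s['position']).round(1),s['wrist_force'].round(1),s['torque'].round(2))
im=bot.read_camera("wrist");np.save("s3.npy",s,allow_pickle=True);cv2.imwrite("pics/w3r.png",im)
cv2.imwrite("pics/w3.png",cv2.resize(im[0:300,120:440],(800,750),interpolation=cv2.INTER_CUBIC)[:600])
to(fx([-4,-45,46]),.1207,s)
```

```text
fix [ -3.5 -67.2  46.3] [-0.1 -0.6 -1.9] [-0.1   0.09  0.03]
pos [604.3   1.5  46.3] yang 0.121 tiltz [-0.  0. -1.] j6 -0.18
slide [ 0.0222 -0.0005  0.0003] yaw 0.0
```

View pics/w3.png

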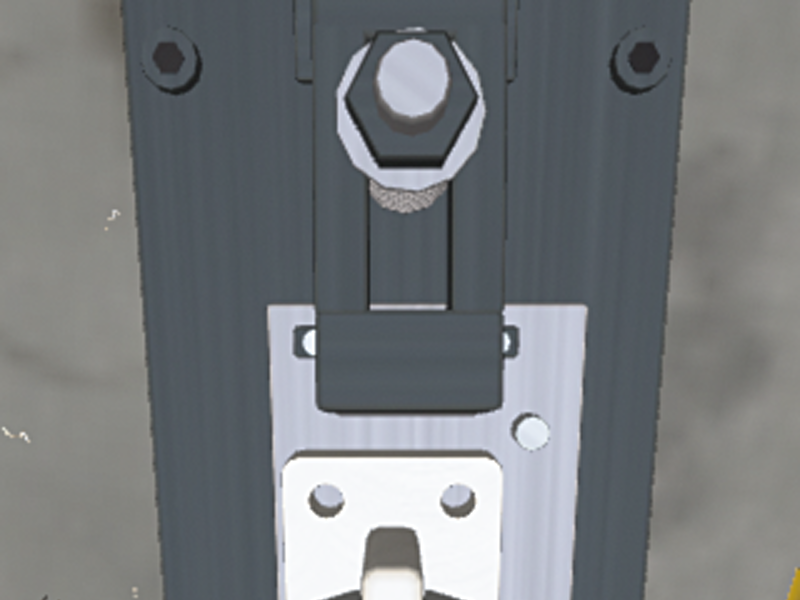

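Emit:
apply_moves --deltas '[{"slide":[0.007,0,0],"yaw":0},{"slide":[0.014,0,0],"yaw":0},{"slide":[0.019,0,0],"yaw":0},{"slide":[0.02,0,0],"yaw":0},{"slide":[0.021,0,0],"yaw":0},{"slide":[0.022,0,0],"yaw":0},{"slide":[0.0225,0,0],"yaw":0},{"slide":[0.0225,0,0],"yaw":0}]'

```text
t: 6.97
position: [601.7, 23.2, 46.4]
orientation: [2.083, 2.351, -0.001]
wrist_force: [0.0, -4.3, -2.0]
gripper_width: 11.7
```

Run:
```python
from h import *
s=bot.get_state();print('fix',infx(s['position']).round(1),s['wrist_force'].round(1),s['torque'].round(2))
```

```text
fix [ -3.5 -45.4  46.4] [ 0.  -4.3 -2. ] [-0.96  0.09  0.03]
```

Emit:
apply_moves --deltas '[{"slide":[0,0.001,0],"yaw":0},{"slide":[0,0.002,0],"yaw":0},{"slide":[0,0.0025,0],"yaw":0},{"slide":[0,0.003,0],"yaw":0},{"slide":[0,0.0035,0],"yaw":0},{"slide":[0,0.004,0],"yaw":0},{"slide":[0,0.0042,0],"yaw":0},{"slide":[0,0.0042,0],"yaw":0}]'

```text
t: 7.63
position: [604.9, 23.6, 46.0]
orientation: [-2.083, -2.351, 0.004]
wrist_force: [-6.1, -6.0, -1.1]
gripper_width: 11.9
```

Run:
```python
from h import *
s=bot.get_state();print('fix',infx(s['position']).round(1),s['wrist_force'].round(1),s['torque'].round(2))
```

```text
fix [ -0.2 -45.4  46. ] [-6.1 -6.  -1.1] [-1.26  1.2   0.07]
```

Emit:
apply_moves --deltas '[{"slide":[0,0,0.0003],"yaw":0},{"slide":[0,0,0.0006],"yaw":0},{"slide":[0,0,0.0009],"yaw":0},{"slide":[0,0,0.0012],"yaw":0},{"slide":[0,0,0.0014],"yaw":0},{"slide":[0,0,0.0016],"yaw":0},{"slide":[0,0,0.0016],"yaw":0},{"slide":[0,0,0.0016],"yaw":0}]'

```text
t: 8.3
position: [605.0, 23.5, 45.4]
orientation: [-2.083, -2.351, 0.003]
wrist_force: [-11.4, -7.4, 10.1]
gripper_width: 11.9
```

Run:
```python
from h import *
s=bot.get_state();print('fix',infx(s['position']).round(1),s['wrist_force'].round(1),s['torque'].round(2),R.from_rotvec(s['orientation']).as_matrix()[:,2].round(4))
```

```text
fix [ -0.1 -45.5  45.4] [-11.4  -7.4  10.1] [-1.13  2.15  0.04] [-0.0019 -0.001  -1.    ]
```

Emit:
apply_moves --deltas '[{"slide":[0,0,0],"yaw":0},{"slide":[0,0,0],"yaw":0},{"slide":[0,0,0],"yaw":0},{"slide":[0,-0.0005,-0.001],"yaw":0},{"slide":[0,-0.0005,-0.001],"yaw":0},{"slide":[0,-0.0005,-0.001],"yaw":0},{"slide":[0,-0.0005,-0.001],"yaw":0},{"slide":[0,-0.0005,-0.001],"yaw":0}]' --grip 0.76

```text
t: 8.97
position: [605.2, 24.4, 45.6]
orientation: [-2.083, -2.352, 0.0]
wrist_force: [0.6, 0.2, -0.4]
gripper_width: 22.6
```

Emit:
apply_moves --deltas '[{"slide":[0,0,-0.015],"yaw":0},{"slide":[0,0,-0.04],"yaw":0},{"slide":[0,0,-0.075],"yaw":0},{"slide":[-0.02,0,-0.1],"yaw":0},{"slide":[-0.04,0,-0.11],"yaw":0},{"slide":[-0.06,0,-0.11],"yaw":0},{"slide":[-0.06,0,-0.11],"yaw":0},{"slide":[-0.06,0,-0.11],"yaw":0}]'

```text
t: 9.63
position: [612.3, -35.8, 155.5]
orientation: [-2.085, -2.35, 0.0]
wrist_force: [-0.3, -0.1, -0.5]
gripper_width: 22.4
```

Run:
```python
from h import *
s=bot.get_state();print('fix',infx(s['position']).round(1),s['wrist_force'].round(1),s['gripper_width'])
im=bot.read_camera("wrist");np.save("s4.npy",s,allow_pickle=True);cv2.imwrite("pics/w4r.png",im)
cv2.imwrite("pics/w4.png",cv2.resize(im,(800,600),interpolation=cv2.INTER_CUBIC))
```

```text
fix [   0.  -105.2  155.5] [-0.3 -0.1 -0.5] 22.39665978591863
```

View pics/w4.png

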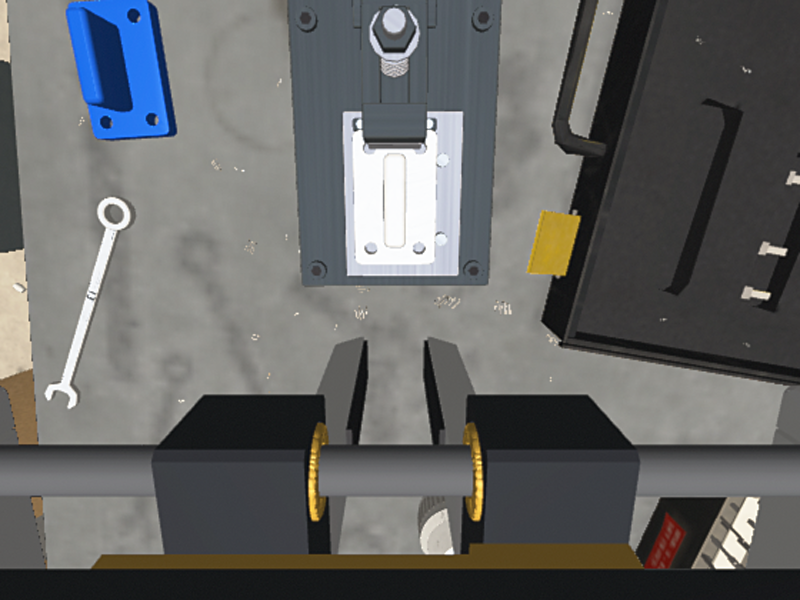

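The bracket is in the nest, touching the dowels at (441,160) and (440,240), with its foot under the toe. I'll check that numerically and get the handle's target.

Run:
```python
from h import *
s=np.load("s4.npy",allow_pickle=True).item();c=cam("wrist",s);k=.7
for n,uv,z in[("footBL",(356,256),42),("BR side",(437,256),42),("bottom mid",(396,265),42),("L top",(353,160),42),("R top",(436,165),42),("web end -y",(396,246),78),("dow1",(442,160),39),("dow2",(441,240),39),("plateBL",(302,285),16),("plateBR",(488,285),16)]:
    print(n,infx(ray(c,np.array(uv)*k,z)).round(1))
to(fx([-101,129,200]),.1207)
```

```text
footBL [-24.1 -80.   42. ]
BR side [ 26.7 -80.1  42. ]
bottom mid [  1.  -85.8  42. ]
L top [-24.7 -22.3  42. ]
R top [ 24.9 -25.2  42. ]
web end -y [  0.9 -68.8  78. ]
dow1 [ 28.7 -22.2  39. ]
dow2 [ 29.2 -70.4  39. ]
plateBL [ -64.1 -104.4   16. ]
plateBR [  64.8 -104.5   16. ]
pos [612.3 -35.  155.3] yang 0.12 tiltz [-0.001  0.    -1.   ] j6 -0.24
slide [ 0.2335 -0.1011 -0.0446] yaw -0.0
```

Emit:
apply_moves --deltas '[{"slide":[0.035,-0.016,-0.02],"yaw":0},{"slide":[0.07,-0.033,-0.025],"yaw":0},{"slide":[0.105,-0.05,-0.025],"yaw":0},{"slide":[0.14,-0.066,-0.025],"yaw":0},{"slide":[0.175,-0.082,-0.025],"yaw":0},{"slide":[0.205,-0.1,-0.025],"yaw":0},{"slide":[0.205,-0.101,-0.025],"yaw":0},{"slide":[0.205,-0.101,-0.025],"yaw":0}]' --grip 0.3

```text
t: 10.35
position: [486.4, 157.9, 180.7]
orientation: [-2.079, -2.355, 0.0]
wrist_force: [0.1, 0.1, -0.5]
gripper_width: 65.8
```

Run:
```python
from h import *
s=bot.get_state();print('fix',infx(s['position']).round(1),s['wrist_force'].round(1),s['gripper_width'])
im=bot.read_camera("wrist");np.save("s5.npy",s,allow_pickle=True);cv2.imwrite("pics/w5r.png",im)
cv2.imwrite("pics/w5.png",cv2.resize(im,(800,600),interpolation=cv2.INTER_CUBIC))
```

```text
fix [-101.7  102.2  180.7] [ 0.1  0.1 -0.5] 65.82881036591199
```

View pics/w5.png

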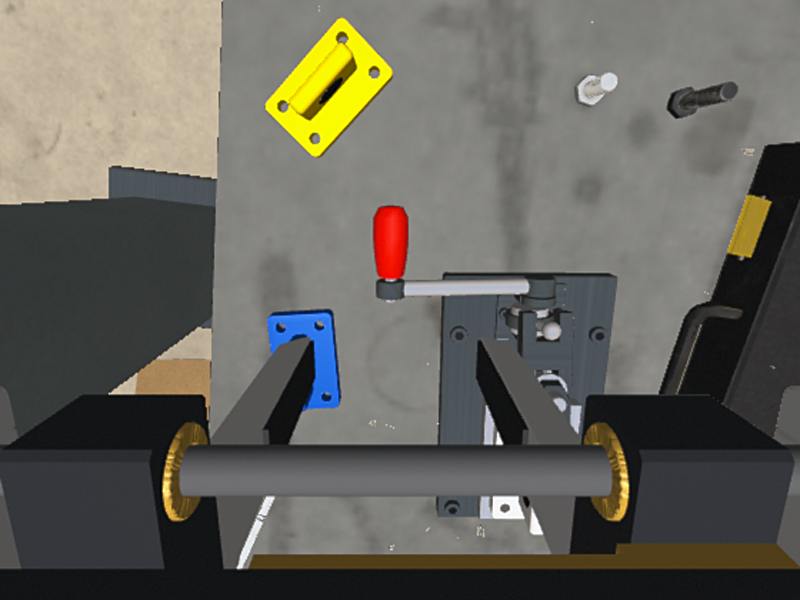

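The handle's red spans (391,206) to (391,280), with its centre near (391,242). The lever rod goes to the hub at (540,288). I solve for angle and position from this.

Run:
```python
from h import *
from scipy.optimize import least_squares
s=np.load("s5.npy",allow_pickle=True).item();c=cam("wrist",s)
im=cv2.imread("pics/w5r.png");h=cv2.cvtColor(im,cv2.COLOR_BGR2HSV)
m=((h[...,0]<8)|(h[...,0]>172))&(h[...,1]>150)&(h[...,2]>80);m=m.astype(np.uint8)
n,lab,st,ce=cv2.connectedComponentsWithStats(m[:230]);k=1+np.argmax(st[1:,4]);print(st[k],ce[k])
x0,y0,w,hh,_=st[k];uv=np.array([x0+w/2-.5,y0+hh/2-.5])
for z in(46,56,66,76,86):print(z,infx(ray(c,uv,z)).round(1))
for off in(-2,0,2):
  f=lambda p:proj(c,[fx([off-105*np.cos(p[0]),p[1],36+105*np.sin(p[0])])])[0]-uv
  r=least_squares(f,[.25,129]);print(off,r.x,r.cost)
print("hub",infx(ray(c,np.array((540,288))*.7,46)).round(1))
for z in(16,):print([infx(ray(c,np.array(q)*.7,z)).round(1) for q in((444,273),(616,273))])
```

```text
[ 261  144   25   52 1097] [273.06927985 168.7064722 ]
46 [-104.9  133.3   46. ]
56 [-104.8  134.6   56. ]
66 [-104.7  135.9   66. ]
76 [-104.6  137.2   76. ]
86 [-104.5  138.5   86. ]
-2 [  0.20780675 134.81732585] 2.0194839173657902e-27
0 [4.08651329e-02 1.32578480e+02] 1.6155871338926322e-27
2 [3.85677155e-03 1.32080627e+02] 1.973454859401697
hub [ -2.3 102.4  46. ]
[array([-65. , 106.7,  16. ]), array([ 62.8, 107.3,  16. ])]
```

Run:
```python
from h import *
from scipy.optimize import least_squares
s=np.load("s5.npy",allow_pickle=True).item();c=cam("wrist",s);uv=np.array([273,169.5])
out=[]
for n,roi in(("scene",(205,175,245,205)),("top",(190,210,225,235))):
    im=cv2.imread(f"pics/{n}0.png");h=cv2.cvtColor(im,cv2.COLOR_BGR2HSV)
    m=((h[...,0]<10)|(h[...,0]>170))&(h[...,1]>110)&(h[...,2]>60);z=np.zeros_like(m);a,b,e,f=roi;z[b:f,a:e]=m[b:f,a:e]
    ys,xs=np.nonzero(z);q=np.array([(xs.min()+xs.max())/2,(ys.min()+ys.max())/2]);print(n,len(xs),q,xs.mean(),ys.mean());out.append((cam(n),q))
def f(P):return np.r_[proj(c,[P])[0]-uv,*[proj(C,[P])[0]-q for C,q in out]]
r=least_squares(f,[484,185,60]);print("3cam",infx(r.x),r.fun.round(1))
r2=least_squares(lambda P:f(P)[:4],[484,185,60]);print("w+scene",infx(r2.x),r2.fun.round(1),"theta",np.arcsin((r2.x[2]-36)/105))
# handle projected ends for various theta, scene + wrist
for t in(.1,.2,.3,.4):
    P=fx([-105*np.cos(t),135.5,36+105*np.sin(t)]);print(t,proj(out[0][0],[P]).round(1),proj(c,[P,fx([-105*np.cos(t),159.5,36+105*np.sin(t)]),fx([-105*np.cos(t),111.5,36+105*np.sin(t)])]).round(1).tolist())
```

```text
scene 95 [223.5 192. ] 223.21052631578948 191.93684210526317
top 101 [206.5 223.5] 206.3861386138614 222.98019801980197
3cam [-104.92352623  133.43809894   47.21371292] [-0.1  0.   0.2  0.  -0.3 -0.1]
w+scene [-104.89419545  133.53115824   47.40382819] [-0.1 -0.   0.2 -0. ] theta 0.10882254611766969
0.1 [[223.4 192. ]] [[273.4, 167.3], [273.5, 141.5], [273.3, 192.1]]
0.2 [[223.5 188.6]] [[275.0, 168.7], [275.1, 142.1], [274.9, 194.2]]
0.3 [[224.  185.1]] [[277.9, 170.1], [278.0, 142.6], [277.7, 196.5]]
0.4 [[224.7 181.7]] [[282.1, 171.6], [282.4, 143.2], [281.9, 198.9]]
```

Emit:
apply_moves --deltas '[{"slide":[0.016,-0.0015,0.02],"yaw":0},{"slide":[0.0315,-0.003,0.04],"yaw":0},{"slide":[0.0315,-0.003,0.07],"yaw":0},{"slide":[0.0315,-0.003,0.1],"yaw":0},{"slide":[0.0315,-0.003,0.125],"yaw":0},{"slide":[0.0315,-0.003,0.142],"yaw":0},{"slide":[0.0315,-0.003,0.151],"yaw":0},{"slide":[0.0315,-0.003,0.151],"yaw":0}]'

```text
t: 11.07
position: [480.3, 186.1, 27.8]
orientation: [-2.083, -2.349, 0.004]
wrist_force: [-0.3, 0.3, -1.0]
gripper_width: 65.8
```

Emit:
apply_moves --deltas '[{"slide":[0,0,0],"yaw":0},{"slide":[0,0,0],"yaw":0},{"slide":[0,0,0],"yaw":0},{"slide":[0,0,0],"yaw":0},{"slide":[0,0,0],"yaw":0},{"slide":[0,0,0],"yaw":0},{"slide":[0,0,0],"yaw":0},{"slide":[0,0,0],"yaw":0}]' --grip 1 --squeeze 30

```text
t: 11.73
position: [479.5, 186.9, 29.3]
orientation: [-2.082, -2.35, 0.004]
wrist_force: [-6.5, 0.0, 1.1]
gripper_width: 22.6
```

Run:
```python
from h import *
s=bot.get_state();p=infx(s['position']);print('fix',p.round(1),s['wrist_force'].round(1),s['gripper_width'])
t0=.109
for t in np.linspace(t0,np.pi/2,25)[1:]:print(round(t,2),round(.105*(np.cos(t0)-np.cos(t)),4),round(-.105*(np.sin(t)-np.sin(t0)),4))
```

```text
fix [-105.   131.8   29.3] [-6.5  0.   1.1] 22.597878755462915
0.17 0.0009 -0.0063
0.23 0.0022 -0.0126
0.29 0.0038 -0.0188
0.35 0.0058 -0.0248
0.41 0.0082 -0.0308
0.47 0.011 -0.0365
0.54 0.0141 -0.0421
0.6 0.0175 -0.0475
0.66 0.0212 -0.0527
0.72 0.0253 -0.0577
0.78 0.0297 -0.0623
0.84 0.0343 -0.0668
0.9 0.0392 -0.0709
0.96 0.0443 -0.0747
1.02 0.0497 -0.0782
1.08 0.0552 -0.0814
1.14 0.061 -0.0842
1.21 0.0669 -0.0866
1.27 0.0729 -0.0887
1.33 0.079 -0.0905
1.39 0.0853 -0.0918
1.45 0.0916 -0.0928
1.51 0.098 -0.0934
1.57 0.1044 -0.0936
```

Emit:
apply_moves --deltas '[{"slide":[0,0.0004,-0.0063],"yaw":0},{"slide":[0,0.0017,-0.0126],"yaw":0},{"slide":[0,0.0033,-0.0188],"yaw":0},{"slide":[0,0.0053,-0.0248],"yaw":0},{"slide":[0,0.0077,-0.0308],"yaw":0},{"slide":[0,0.0105,-0.0365],"yaw":0},{"slide":[0,0.0136,-0.0421],"yaw":0},{"slide":[0,0.017,-0.0475],"yaw":0}]'

```text
t: 12.4
position: [496.7, 189.0, 77.9]
orientation: [-2.082, -2.351, 0.003]
wrist_force: [-8.4, -1.1, 0.5]
gripper_width: 22.4
```

Run:
```python
from h import *
s=bot.get_state();p=infx(s['position']);print('fix',p.round(1),s['wrist_force'].round(1),s['gripper_width'])
print("theta",np.arctan2(p[2]+19-36,-p[0]),"rad",np.hypot(p[2]+19-36,p[0]))
to(fx([0,131.8,122]),.1207,s)
```

```text
fix [-87.7 131.9  77.9] [-8.4 -1.1  0.5] 22.41761829456597
theta 0.6068768769382504 rad 106.72928608565786
pos [496.7 189.   77.9] yang 0.121 tiltz [-0.002 -0.    -1.   ] j6 0.17
slide [-0.0001  0.0876 -0.0443] yaw 0.0
```

Emit:
apply_moves --deltas '[{"slide":[0,0.0037,-0.0052],"yaw":0},{"slide":[0,0.0078,-0.0102],"yaw":0},{"slide":[0,0.0122,-0.0148],"yaw":0},{"slide":[0,0.0168,-0.0193],"yaw":0},{"slide":[0,0.0217,-0.0234],"yaw":0},{"slide":[0,0.0268,-0.0272],"yaw":0},{"slide":[0,0.0322,-0.0307],"yaw":0},{"slide":[0,0.0377,-0.0339],"yaw":0}]'

```text
t: 13.07
position: [534.9, 193.7, 112.4]
orientation: [-2.083, -2.352, 0.0]
wrist_force: [-6.4, -0.5, 1.8]
gripper_width: 22.8
```

Run:
```python
from h import *
s=bot.get_state();p=infx(s['position']);print('fix',p.round(1),s['wrist_force'].round(1),s['gripper_width'])
print("theta",np.arctan2(p[2]+19-36,-p[0]),"rad",np.hypot(p[2]+19-36,p[0]))
to(fx([0,131.8,122]),.1207,s)
```

```text
fix [-49.2 131.9 112.4] [-6.4 -0.5  1.8] 22.799410852424806
theta 1.0946174980879397 rad 107.30128941170136
pos [534.9 193.7 112.4] yang 0.121 tiltz [-0.  0. -1.] j6 0.16
slide [-0.0001  0.0492 -0.0097] yaw 0.0
```

Emit:
apply_moves --deltas '[{"slide":[0,0.0058,-0.0028],"yaw":0},{"slide":[0,0.0117,-0.0052],"yaw":0},{"slide":[0,0.0177,-0.0073],"yaw":0},{"slide":[0,0.0238,-0.009],"yaw":0},{"slide":[0,0.03,-0.0103],"yaw":0},{"slide":[0,0.0364,-0.0112],"yaw":0},{"slide":[0,0.0428,-0.0117],"yaw":0},{"slide":[0,0.0492,-0.0118],"yaw":0}]'

```text
t: 13.73
position: [584.2, 199.7, 124.3]
orientation: [2.083, 2.352, 0.001]
wrist_force: [-4.3, 0.2, 3.5]
gripper_width: 22.5
```

Emit:
apply_moves --deltas '[{"slide":[0,0,0],"yaw":0},{"slide":[0,0,0],"yaw":0},{"slide":[0,0,0],"yaw":0},{"slide":[0,0,0],"yaw":0},{"slide":[0,0,0],"yaw":0},{"slide":[0,0,0],"yaw":0},{"slide":[0,0,0],"yaw":0},{"slide":[0,0,0],"yaw":0}]'

```text
t: 14.4
position: [584.4, 199.7, 124.2]
orientation: [2.082, 2.351, 0.003]
wrist_force: [-2.0, 0.4, 5.9]
gripper_width: 22.7
```

Run:
```python
from h import *
s=bot.get_state();p=infx(s['position']);print('fix',p.round(1),s['wrist_force'].round(1),s['gripper_width'],s['joint_vel'].round(3))
print("theta",np.arctan2(p[2]+19-36,-p[0]),"rad",np.hypot(p[2]+19-36,p[0]))
np.save("s6.npy",s,allow_pickle=True)
w=bot.read_camera("wrist");sc=bot.read_camera("scene");cv2.imwrite("pics/w6r.png",w);cv2.imwrite("pics/sc6r.png",sc)
a=cv2.resize(w[100:420,150:410],(450,554));b=cv2.resize(sc[150:250,190:340],(0,0),fx=2.33,fy=2.33,interpolation=cv2.INTER_CUBIC)
o=np.zeros((554,800,3),np.uint8);o[:,:450]=a;o[:b.shape[0],450:450+b.shape[1]]=b[:,:350];cv2.imwrite("pics/v6.png",o)
```

```text
fix [  0.6 131.9 124.2] [-2.   0.4  5.9] 22.664285513015532 [-0.     0.001  0.001  0.001  0.001  0.   ]
theta 1.576307470525235 rad 107.23960942222618
```

View pics/v6.png

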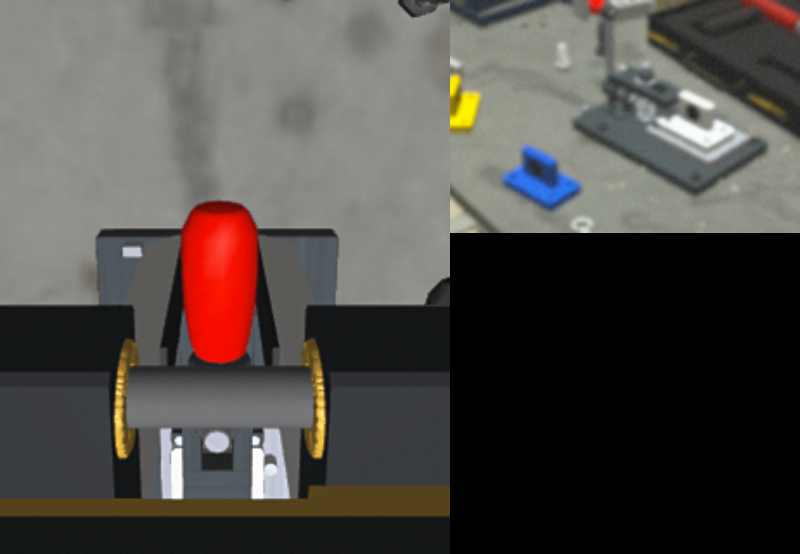

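The handle is held, and TCP geometry puts the lever at about 1.58 rad. I do one overlay check of the bracket and lever in the scene camera before handing in.

Run:
```python
from h import *
sc=cv2.imread("pics/sc6r.png");c=cam("scene");x0,y0,f=215,125,8
b=cv2.resize(sc[y0:y0+75,x0:x0+100],(800,600),interpolation=cv2.INTER_CUBIC)
def poly(P,col):
    q=proj(c,[fx(p) for p in P]);cv2.polylines(b,[np.int32(((q-[x0,y0])+.5)*f)],True,col,1,cv2.LINE_AA)
poly([(sx*25,-45+sy*40,42) for sx,sy in((1,1),(1,-1),(-1,-1),(-1,1))],(0,200,0))
poly([(sx*6,-45+sy*25,78) for sx,sy in((1,1),(1,-1),(-1,-1),(-1,1))],(0,0,255))
poly([(sx*65,sy*105,16) for sx,sy in((1,1),(1,-1),(-1,-1),(-1,1))],(255,0,0))
poly([(0,108,36),(0,108,141)],(0,255,255))
cv2.imwrite("pics/v7.png",b)
```

```text
(no output)
```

View pics/v7.png

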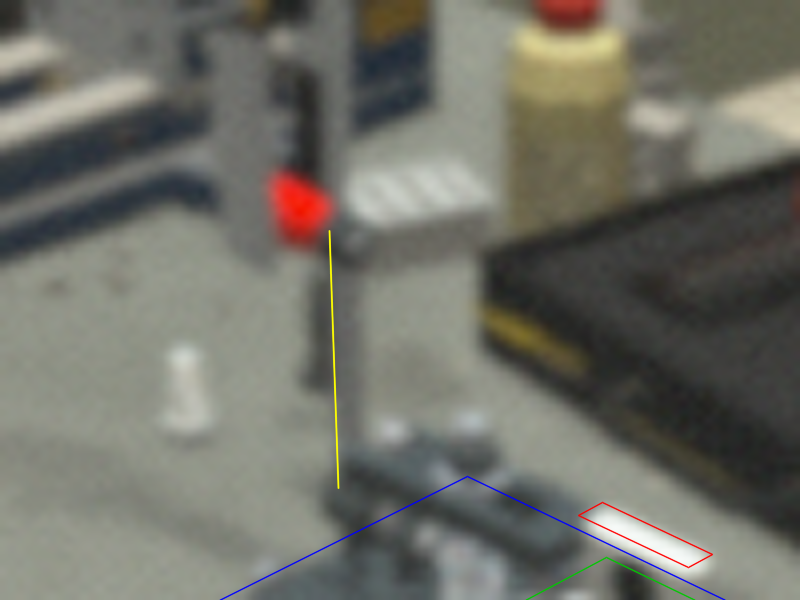

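The web outline matches within about 1 camera pixel (roughly 2 mm), and the rod runs parallel to the predicted vertical line. I'm handing in.

Run:
```python
from h import *
print(bot.close_job());s=bot.get_state();print(s['t'],infx(s['position']).round(1),s['wrist_force'].round(1),s['gripper_width'])
```

```text
the job is handed in; nothing more can be done
None
the job is handed in; nothing more can be done
```

I set the silver bracket in the nest, let go of it, swung the lever upright and handed in while still holding the red handle. The run took about 14.5 s of the 48 s; no verdict was reported.

**Bracket:** I slid it under the toe, then pushed it against the end stop, the dowels and the nest top, feeling about 4–10 N at each. After release, the wrist camera put it about 1 mm from home. I did that release with the lever down at about 0.11 rad.

**Lever:** At the end it stood at about 1.58 rad by arm position and was still. The gripper was closed on the handle at 22.7 mm with a 30 N squeeze, and the wrist force was about 6 N.

**Checks that were not exact:**
- **Toe force:** it can't be measured directly; I inferred it from the lever standing at the cam's highest lift.
- **Radius:** the handle's radius came out at 107 mm instead of 105, probably because the pads sit about 2 mm off the handle's centre.
- **Pivot:** the image put the lever's pivot about 1–2 mm from the x I assumed, worth about 0.02 rad.
- **Last scene picture:** it was too tightly cropped to show the whole foot. The web matched its expected place within about 2 mm, and the lever looked vertical.

I did not touch the bolt, chuck or spanner.

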